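# Pack the finishing kit tray

## Robot

A 6-joint arm with a two-finger parallel gripper is mounted at the origin on a cart in front of the work surface, level with it; the furniture and walls round the work are solid. World frame = base frame: x ahead of the robot, y to its left, z up, the work surface at z = 0. Lengths are in m, angles in rad, forces in N, time in s.
With the tool pointing down it reaches from about 0.35 to 0.85 m from the base axis. Payload 8.1 kg.
Tool frame: the origin (TCP) lies at the very end of the fingers, on their centre line; the grasp point (between the pads) lies 19 mm behind it; z points along the fingers, y is the line along which they close (so a half turn about z gives the same grasp; the last joint's range is limited). The gripper opens to 93 mm and grips with 3 to 60 N. Pads are 15 mm wide; open, the fingers measure 128 mm over their backs; the gripper's body (75 mm by 188 mm) begins 65 mm behind the grasp point.
Start: joints at [1.063, 0.13, 1.488, -0, 1.523, -0.085], TCP at [0.246, 0.547, 0.219] pointing down, gripper open.
Joint ranges: [-2.96, 2.96], [-0.89, 2.26], [0.02, 2.5], [-1.34, 4.48], [0, 2.73], [-2.66, 2.66]. Speed limits (rad/s): [2.39, 2.39, 2.79, 3.14, 3.14, 3.14].

## Interface

Orientations are given as a rotation vector (axis times angle).
In Python, from rig import manip, camera, camera_model gives the robot as it stands.
- The arm moves only by the tool arm_command, never from a script. Its argument "rows" is a list of rows, each a list of 3 entries, a list of its own where there are three numbers: the turn, a rotation vector about the tool's x, y, z in degrees, then the shift along the tool's x, y, z in mm, then the finger opening in mm, from 0 to 93. A call has 1 to 10 rows; each row is the pose to reach, as a shift and turn from the pose commanded when the call began, along the tool's axes at that moment; what a row does not reach only later rows make up. A row lasts 1/10 s, in which the tool goes at most 50 mm and 8.59 degrees, less where a joint would pass 70% of its speed; a pose out of reach is approached as far as the arm can. A call with a gripper value outside its range is refused whole. The fingers move at their own pace and stop on an object; "force" is the grip in N (left out, the last holds). Time passes only in rows, so rows that repeat a pose let the fingers close. It gives the time, the measured TCP pose, the force, the opening and the grip force at its end, in the units of the state.
- manip.observe(): the state, without advancing time (a new reading comes with each control period).
- camera(name): name is "side" or "top"; returns the picture (384x512x3 uint8, blue, green, red); there is no depth.
- camera_model(name): a dict with "fovy" (degrees; the focal length in pixels is half the picture's height over the tangent of half this angle, whatever the lens; pixels are square), "cx", "cy" (the principal point, pixels), "k1" (the pictures are not rectified: a ray, as slopes to the right and down, at radius r is drawn at 1 + k1 r^2 times it, then the intrinsics apply), "rvec" (rotation vector, rad) and "tvec" (3), from world to camera coordinates, as OpenCV has them. Camera axes: x right, y down, z forward; pixel columns grow to the right and rows downward; lengths in m; the calibration is good to about 2 mm. A picture is of the moment at which its call begins. camera_model takes no time and is no camera call.
- manip.finish_job(): hands the job in; it is judged then, once.
The state is a dict: "time": time; "q": joint angles; "dq": joint speeds; "joint_efforts": joint torques, N m; "tool_pos": TCP position; "ee_rot": TCP orientation; "wrist_force": force on the tool from outside, world axes, zero at the start; "wrist_torque": the same for the moment, N m; "gripper_width": finger opening in m; "grasp_force": force on a finger pad.
Only numpy, scipy, OpenCV 4.12 (cv2) and the standard library are available. Lean on these libraries where they do the work, as an engineer would, in place of code of your own. Each camera call takes 0.05 s, during which the arm holds its last target. There are 200 camera calls.

## Task

Pack the kit tray for the next job: pull the battery pack straight out of its charger, past the spring catch, and lay it flat in its recess in the tray with its tongue in the narrow bay, and lay the paint brush flat in the long recess with its bristles at the wide end. Set both down rather than dropping them, let go, and leave the rasp in the tray and everything else on the bench where it is.

Things in the scene. Friction and masses are not known exactly. Their poses are not given: they have to be found in the camera images.
- tray: Fixed kit tray, 238 x 238 mm, black rim 18 mm high; grey insert, top 16 mm above the bench, with three recesses whose floors are 4 mm above the bench. Origin: middle of its underside on the bench, z up. Brush recess along x on its -y side, pack recess at +y and -x, and at +y and +x a recess (x 51 to 93, y -8 to 98 mm) that already holds the rasp. Wide finger scoops cross them.
- brush_recess (a point): Middle of the brush recess's floor, at (0, -62, 4) mm in the tray's frame, axes as the tray's. Recess 200 mm along x; from here it is 54 mm wide from x = -100 to 15 (wide end, for the bristles) and 36 mm wide from x = 15 to 100 (handle). Finger scoop: x -42 to 22, y -47 to 47. The brush's origin belongs here, its +y along the tray's +x.
- pack_recess (a point): Middle of the floor of the pack recess's body part, at (-40, 33, 4) mm in the tray's frame, axes as the tray's. Body part 58 (x) by 84 mm (y); the bay for the tongue, 32 mm wide, goes on from y = 42 to 72 mm. Finger scoop: x -62 to 62, y -32 to 32. The pack's origin belongs here, its +x along the tray's +y.
- charger: Fixed black charger. Origin: on the bench under the socket mouth's middle; +x points into the socket, z up. Housing x 0 to 52 mm, 60 wide, 45 high; base plate 4 mm thick, 62 wide, out to x = -90, under the pack. Sprung rollers hold the tongue in a roofed slot: pulling straight along -x takes up to about 10 N over the first 10 mm; the tongue is clear after 26 mm. It cannot be lifted out.
- pack: Loose grey battery pack, 0.18 kg, body 74 x 48 x 28 mm (x, y, z); black tongue 28 mm long on its +x face (neck 12 mm wide, round head 20 mm, 8 to 20 mm above the underside). Origin: middle of the body's underside, z up. Starts plugged in, flat on the charger's plate, origin at x = -39 mm in the charger's frame, axes as the charger's. Grip it across the 48 mm.
- pack_tongue (a point): centre of the round head of the pack's tongue, 55 mm along the pack's +x from its origin and 14 mm above its underside
- brush: Loose flat paint brush, 45 g, 186 mm long (y), 39 mm wide (x), 17 mm thick. Origin: middle of its length on its underside; bristles (39 mm wide) toward its -y, ferrule round y = -40, wooden handle tapering toward +y. Lies flat on the bench, z up. Grip it across x at about y = -12 mm, where it is about 30 mm wide and balances.
- brush_bristles (a point): middle of the brush's bristles, 72 mm along the brush's -y from its origin, 8.5 mm above its underside
- mini_rasp: Bystander: pocket rasp, 31 x 93 x 20 mm, already lying in the tray's third recess; leave it there. Origin: middle of its underside.
- wood_block: Bystander: loose pine offcut, 45 x 120 x 19 mm, lying beside the brush, on either side of it. Origin: middle of its underside.
- sanding_block: Bystander: loose cork sanding block, 64 x 107 x 31 mm, to the right of the charger. Origin: middle of its underside.
- logger: Bystander: standing data logger, white tube with dark hexagonal end caps, 42 mm across, 114 mm tall, behind the tray and the charger. Origin: middle of its underside.

How it is judged:
By the outcome, as a careful person would: the job done as asked, in the order asked, and still so for the second after the job is handed in, with the robot touching nothing.
It also fails if it takes over 50 s, if anything falls off the work surface, if the arm or the gripper's body presses on something with over 40 N, if the wrist force passes 120 N, or if a joint passes its speed limit or range.

## Working session

There is one attempt and no reset: what is moved stays moved. The work goes in short steps, Python scripts to look and compute and a tool call to move; the robot and the scene stay as the last step left them, time stands still between calls to the robot, and variables do not carry over. Pictures are saved under pics/ and viewed, at most 10 in all, crops included, and the job is handed in when it is done.

Besides the shell and the picture viewer there is one more tool, called after ">>>" as name(argument=value, ...), one argument or row to a line, values as JSON. arm_command: Moves the arm, as the interface text tells. Its arguments: {"type":"object","properties":{"rows":{"type":"array"},"force":{"type":"number"}},"required":["rows"]}

```bash
mkdir -p pics
python3 - <<'E'
from rig import manip,camera,camera_model
import cv2
for n in("top","side"):
    cv2.imwrite(f"pics/{n}0.png",cv2.resize(camera(n),(800,600),interpolation=cv2.INTER_CUBIC)); print(n,camera_model(n))
s=manip.observe();print(s)
E
```

```text
top {'fovy': 42.76286001596433, 'cx': 245.61060813595446, 'cy': 194.04623839124048, 'k1': 0.007326659787327213, 'rvec': array([ 2.15324102, -2.11927624,  0.16222518]), 'tvec': array([-0.02136121,  0.57607642,  1.56659409])}
side {'fovy': 44.548980923827735, 'cx': 258.8537789738436, 'cy': 196.5942646840772, 'k1': -0.025967665882717827, 'rvec': array([ 0.12285715, -2.78545888,  1.41426623]), 'tvec': array([0.53368356, 0.09773409, 1.58416823])}
{'time': 0.1, 'q': array([ 1.06262977e+00,  1.31081984e-01,  1.48918818e+00,  1.46847049e-06,
        1.52302786e+00, -8.54150816e-02]), 'dq': array([ 0.00099692, -0.00057234, -0.00205989,  0.00038793,  0.00088155,
       -0.00052239]), 'joint_efforts': array([ 7.71974210e-04, -5.61342645e+01, -4.93096161e+01,  7.70568196e-02,
        2.90773372e-02, -9.91810316e-05]), 'tool_pos': array([0.24588996, 0.54671669, 0.21768478]), 'ee_rot': array([-6.59017487e-01, -3.07118081e+00,  2.56059112e-03]), 'wrist_force': array([-0.46043863, -0.32042429, -0.28179688]), 'wrist_torque': array([-0.01956647, -0.0022685 ,  0.049168  ]), 'grasp_force': 0.0, 'gripper_width': 0.09290521873827379}
```

View pics/top0.png

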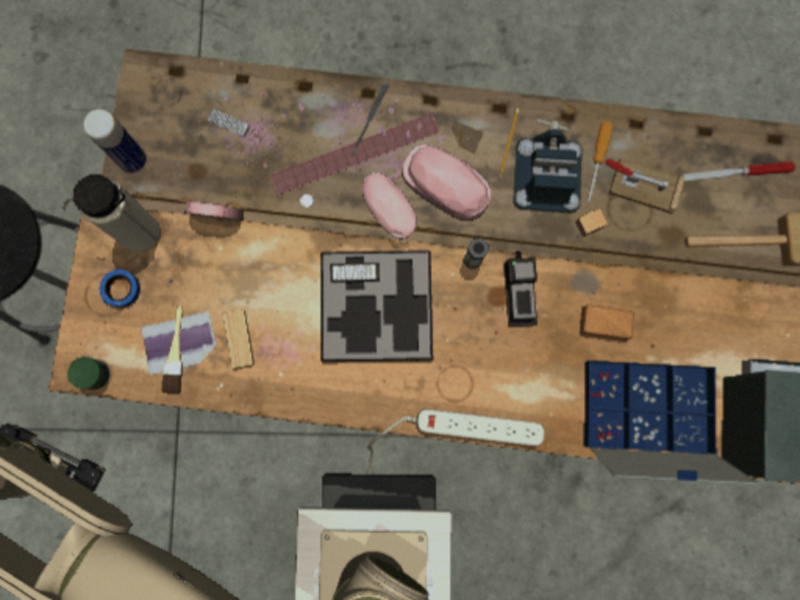

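View pics/side0.png

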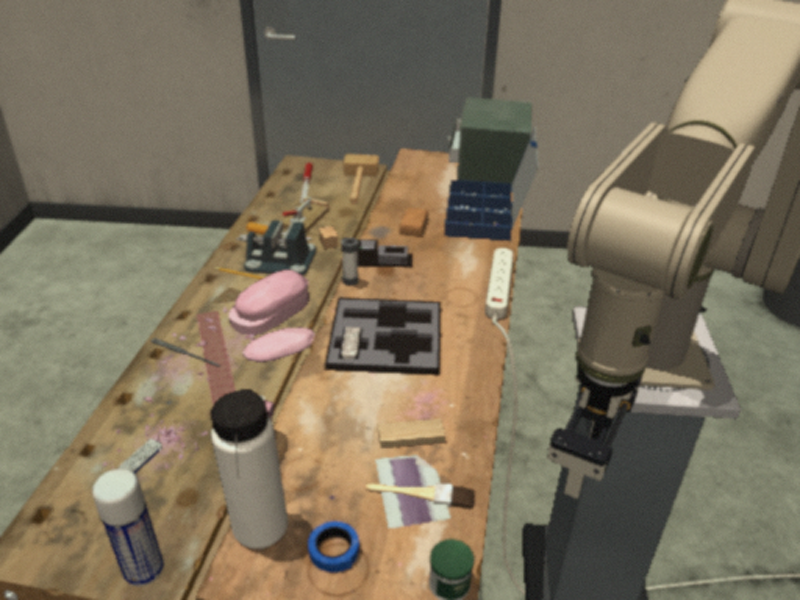

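Top picture: tray at about (376,305), pack and charger at about (521,290) with the pack toward the robot, brush at about (175,350) with bristles toward the robot, and block at about (238,338). I'll zoom in next.

```bash
cat > h.py <<'E'
import numpy as np,cv2
from rig import manip,camera,camera_model
def cam(n):
    m=camera_model(n);f=192/np.tan(np.radians(m["fovy"])/2)
    K=np.array([[f,0,m["cx"]],[0,f,m["cy"]],[0,0,1]]);return K,np.array([m["k1"],0,0,0,0.]),m["rvec"],m["tvec"]
def proj(n,P):
    K,d,r,t=cam(n);return cv2.projectPoints(np.array(P,float).reshape(-1,3),r,t,K,d)[0][:,0]
def unproj(n,uv,z):
    K,d,r,t=cam(n);p=cv2.undistortPoints(np.array(uv,float).reshape(-1,1,2),K,d)[:,0]
    R=cv2.Rodrigues(r)[0];c=-R.T@t;D=np.c_[p,np.ones(len(p))]@R
    return c+D*((np.array(z)-c[2])/D[:,2])[:,None]
def crop(im,x,y,w,h,s):
    o=cv2.resize(im[y:y+h,x:x+w],None,fx=s,fy=s,interpolation=cv2.INTER_CUBIC)
    for k in range(10-x%10,w,10):
        o[:6,int((k+.5)*s)]=(0,0,255);cv2.putText(o,str(x+k),(int(k*s)-8,16),0,.35,(0,255,255))
    for k in range(10-y%10,h,10):
        o[int((k+.5)*s),:6]=(0,0,255);cv2.putText(o,str(y+k),(8,int(k*s)+6),0,.35,(0,255,255))
    return o
E
python3 - <<'E'
from h import *
t=np.mean([camera("top") for _ in range(4)],0).astype(np.uint8);s=np.mean([camera("side") for _ in range(2)],0).astype(np.uint8)
np.savez("im.npz",t=t,s=s)
a=np.vstack([np.hstack([crop(t,90,190,80,60,5),crop(t,292,155,80,60,5)]),np.hstack([crop(t,192,157,100,75,4),crop(s,200,140,80,60,5)])])
cv2.imwrite("pics/c1.png",a)
E
```

```text
(no output)
```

View pics/c1.png

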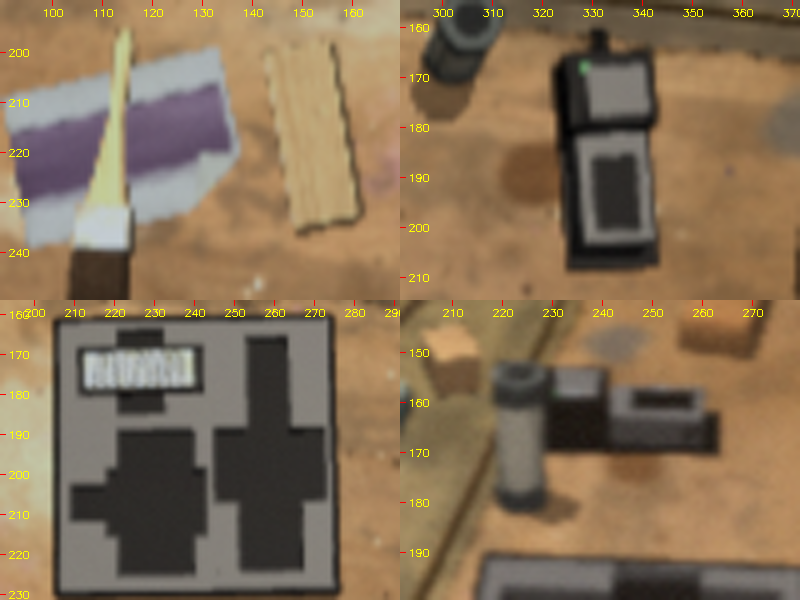

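The crops show the brush tip at about (114.5,195) and its ferrule at about (110,235), the pack's top corners at (326.6,182), (340.7,180.8), (342.3,202.6) and (328.1,203.6), and the tray corners at (205,161) to (276.6,230). Next I'll fit models to these.

```bash
cat > fit.py <<'E'
from h import *
from scipy.optimize import minimize
D=np.load("im.npz");t=D["t"];s=D["s"]
def poly(pose,pts,z):
    x,y,a=pose;p=np.array(pts)/1000;c,S=np.cos(a),np.sin(a)
    return np.c_[x+c*p[:,0]-S*p[:,1],y+S*p[:,0]+c*p[:,1],np.full(len(p),z)]
def rect(x0,x1,y0,y1):return [(x0,y0),(x1,y0),(x1,y1),(x0,y1)]
def render(n,pose,layers,box,S=8):
    x,y,w,h=box;m=np.zeros((h*S,w*S),np.uint8)
    for pts,z,v in layers:
        q=(proj(n,poly(pose,pts,z))-[x,y]+.5)*S-.5
        cv2.fillPoly(m,[np.round(q*16).astype(np.int32)],v,shift=4)
    return cv2.GaussianBlur(cv2.resize(m,(w,h),interpolation=cv2.INTER_AREA).astype(float),(0,0),.7)
def fit(n,im,layers,box,p0,mask=None):
    x,y,w,h=box;g=im[y:y+h,x:x+w].max(2).astype(float)
    def cost(d):
        m=render(n,p0+np.array(d)*[.01,.01,.1],layers,box)
        sel=np.ones_like(g,bool) if mask is None else mask[y:y+h,x:x+w]
        return -np.corrcoef(g[sel],m[sel])[0,1]
    r=min((minimize(cost,[a,b,0],method="Nelder-Mead",options=dict(initial_simplex=np.array([a,b,0])+[[0,0,0],[.5,0,0],[0,.5,0],[0,0,.5]],xatol=.005,fatol=1e-6)) for a in(-.4,.4) for b in(-.4,.4)),key=lambda r:r.fun)
    return p0+r.x*[.01,.01,.1],-r.fun
tray=[(rect(-119,119,-119,119),.018,40),(rect(-115,115,-115,115),.016,140)]
for R in [rect(-100,15,-89,-35),rect(15,100,-80,-44),rect(-42,22,-109,-15),rect(-69,-11,-9,75),rect(-56,-24,75,105),rect(-102,22,1,65),rect(51,93,-8,98)]:
    tray.append((R,.016,45))
E
python3 - <<'E'
from fit import *
c=unproj("top",[[205.4,161.1],[274.6,160.6],[276.6,229.6],[205,230.9]],.018);print(c.round(4));m=c.mean(0)
hsv=cv2.cvtColor(t,cv2.COLOR_BGR2HSV)
for n,im in(("top",t),("side",s)):
    q=proj(n,poly([m[0],m[1],0],rect(-113,113,-113,113),.016));x0,y0=q.min(0).astype(int);x1,y1=q.max(0).astype(int)+1
    ms=np.zeros(im.shape[:2],np.uint8)
    cv2.fillPoly(ms,[q.astype(np.int32)],1)
    q=proj(n,poly([m[0],m[1],0],rect(22,105,-18,105),.016));cv2.fillPoly(ms,[q.astype(np.int32)],0)
    print(n,fit(n,im,tray,(x0,y0,x1-x0,y1-y0),np.array([m[0],m[1],0.]),ms>0))
c=unproj("top",[[326.6,182],[340.7,180.8],[342.3,202.6],[328.1,203.6]],.032);print(c.round(4),c.mean(0),[np.linalg.norm(c[i]-c[i-1]).round(4) for i in range(4)])
d=c[0]+c[1]-c[2]-c[3];print("pack yaw",np.degrees(np.arctan2(d[1],d[0])))
print(unproj("top",[[292+167.5/5-.5,155+270.5/5-.5],[292+260.5/5-.5,155+265.5/5-.5]],.004))
a=np.vstack([np.hstack([crop(t,85,190,50,70,8),crop(t,310,160,50,70,8)])[:600]])
cv2.imwrite("pics/c2.png",a)
E
```

```text
[[ 0.6914  0.1258  0.018 ]
 [ 0.6967 -0.1081  0.018 ]
 [ 0.4633 -0.1163  0.018 ]
 [ 0.4553  0.1202  0.018 ]]Traceback (most recent call last):
  File "<stdin>", line 9, in <module>
  File "fit.py", line 20, in fit
    r=min((minimize(cost,[a,b,0],method="Nelder-Mead",options=dict(initial_simplex=np.array([a,b,0])+[[0,0,0],[.5,0,0],[0,.5,0],[0,0,.5]],xatol=.005,fatol=1e-6)) for a in(-.4,.4) for b in(-.4,.4)),key=lambda r:r.fun)
  File "fit.py", line 20, in <genexpr>
    r=min((minimize(cost,[a,b,0],method="Nelder-Mead",options=dict(initial_simplex=np.array([a,b,0])+[[0,0,0],[.5,0,0],[0,.5,0],[0,0,.5]],xatol=.005,fatol=1e-6)) for a in(-.4,.4) for b in(-.4,.4)),key=lambda r:r.fun)
           ~~~~~~~~^^^^^^^^^^^^^^^^^^^^^^^^^^^^^^^^^^^^^^^^^^^^^^^^^^^^^^^^^^^^^^^^^^^^^^^^^^^^^^^^^^^^^^^^^^^^^^^^^^^^^^^^^^^^^^^^^^^^^^^^^^^^^^^^^^^^^^^^^^^^^^
    res = _minimize_neldermead(fun, x0, args, callback, bounds=bounds,
                               **options)
    fxcc = func(xcc)
    fx = function(np.copy(x), *(wrapper_args + args))
  File "fit.py", line 17, in cost
    m=render(n,p0+np.array(d)*[.01,.01,.1],layers,box)
  File "fit.py", line 11, in render
    q=(proj(n,poly(pose,pts,z))-[x,y]+.5)*S-.5
       ~~~~^^^^^^^^^^^^^^^^^^^^
  File "h.py", line 7, in proj
    K,d,r,t=cam(n);return cv2.projectPoints(np.array(P,float).reshape(-1,3),r,t,K,d)[0][:,0]
            ~~~^^^
  File "h.py", line 4, in cam
    m=camera_model(n);f=192/np.tan(np.radians(m["fovy"])/2)
ValueError: time passes only in moves, steps and waits
```

```bash
sed -i 's/^def cam(n)/import functools\n@functools.cache\ndef cam(n)/' h.py; sed -i 's/from h import \*/from h import */' fit.py
cat > run1.py <<'E'
from fit import *
m=[.5767,.0054]
for n,im in(("top",t),("side",s)):
    q=proj(n,poly([m[0],m[1],.03],rect(-112,112,-112,112),.016));x0,y0=q.min(0).astype(int);x1,y1=q.max(0).astype(int)+1
    ms=np.zeros(im.shape[:2],np.uint8)
    cv2.fillPoly(ms,[q.astype(np.int32)],1)
    q=proj(n,poly([m[0],m[1],.03],rect(30,105,-18,105),.016));cv2.fillPoly(ms,[q.astype(np.int32)],0)
    print(n,fit(n,im,tray,(x0,y0,x1-x0,y1-y0),np.array([m[0],m[1],0.03]),ms>0))
c=unproj("top",[[326.6,182],[340.7,180.8],[342.3,202.6],[328.1,203.6]],.032);print(c.round(4),c.mean(0),[np.linalg.norm(c[i]-c[i-1]).round(4) for i in range(4)])
d=c[0]+c[1]-c[2]-c[3];print("pack yaw",np.degrees(np.arctan2(d[1],d[0])))
print(unproj("top",[[292+167.5/5-.5,155+270.5/5-.5],[292+260.5/5-.5,155+265.5/5-.5]],.004))
a=np.hstack([crop(t,85,190,50,70,8),crop(t,310,160,50,70,8)])
cv2.imwrite("pics/c2.png",a)
E
python3 run1.py
```

```text
top (array([0.5782587 , 0.00455152, 0.02710766]), np.float64(0.9762788165310997))
side (array([0.57778281, 0.00624075, 0.03583472]), np.float64(0.9718600631008827))
[[ 0.6232 -0.2807  0.032 ]
 [ 0.628  -0.3275  0.032 ]
 [ 0.5548 -0.3318  0.032 ]
 [ 0.5508 -0.2849  0.032 ]] [ 0.58920959 -0.30623704  0.032     ] [np.float64(0.0726), np.float64(0.0471), np.float64(0.0733), np.float64(0.047)]
pack yaw 3.3359852931045797
[[ 0.537657   -0.27892095  0.004     ]
 [ 0.54201801 -0.34125116  0.004     ]]
```

View pics/c2.png

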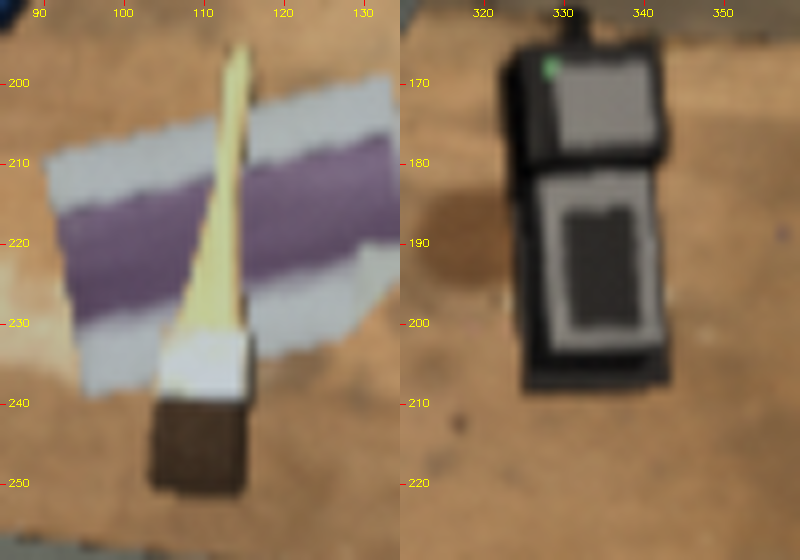

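The crops show the brush tip at (115.2,195.1) and the bristle end at (109.1,251.2). The pack corners are as I clicked before. The tray fit from both cameras agrees to about 2 mm.

```bash
cat >> h.py <<'E'
from scipy.spatial.transform import Rotation as Ro
def down(yaw):  # tool down, tool y at yaw (deg)
    y=np.array([np.cos(np.radians(yaw)),np.sin(np.radians(yaw)),0]);z=np.array([0,0,-1.]);return np.c_[np.cross(y,z),y,z]
def go(x,y,z,yaw,frm=None):
    if frm is None:
        s=manip.observe();R=Ro.from_rotvec(s["ee_rot"]).as_matrix();p=s["tool_pos"]
    else: p=np.array(frm[:3]);R=down(frm[3])
    d=R.T@(np.array([x,y,z])-p)*1000;r=np.degrees(Ro.from_matrix(R.T@down(yaw)).as_rotvec())
    print("turn",r.round(2),"shift",d.round(1))
TR=(.578,.0053,.031)
def tray(x,y):
    c,s=np.cos(TR[2]),np.sin(TR[2]);return TR[0]+(c*x-s*y)/1e3,TR[1]+(s*x+c*y)/1e3
E
python3 - <<'E'
from h import *
b=unproj("top",[[115.2,195.1],[109.1,251.2]],[.008,.008]);print(b.round(4),np.linalg.norm(b[0]-b[1]))
o=b.mean(0);d=(b[0]-b[1])/np.linalg.norm(b[0]-b[1]);print("origin",o,"yaw of +y",np.degrees(np.arctan2(d[1],d[0])),"grip",o-.012*d)
print("edges at ferrule",unproj("top",[[85+157/8-.5,235.2],[85+247/8-.5,235.2]],.015))
print("side logger base",unproj("side",[[200+120/5,140+205/5]],0),"top",unproj("top",[[309,160]],.114))
s=manip.observe();R=Ro.from_rotvec(s["ee_rot"]).as_matrix();print(R.round(3),s["time"])
go(.5892,-.3062,.2,-86.5)
print("pack place",tray(-40,33),"brush place",tray(0,-62),tray(-12,-62))
E
```

```text
[[0.5719 0.427  0.008 ]
 [0.384  0.4362 0.008 ]] 0.18812909430447347
origin [0.47796733 0.43161722 0.008     ] yaw of +y -2.8066726267064865 grip [0.46598172 0.43220482 0.008     ]
edges at ferrule [[0.43607597 0.45389295 0.015     ]
 [0.4366562  0.41666208 0.015     ]]
side logger base [[ 0.6826408  -0.19340417  0.        ]] top [[ 0.67813477 -0.21239982  0.114     ]]
[[-0.912  0.41  -0.   ]
 [ 0.41   0.912 -0.   ]
 [ 0.    -0.    -1.   ]] 0.4
turn [-1.0000e-02  2.0000e-02  1.5227e+02] shift [-663.  -637.4   18.6]
pack place (np.float64(0.5369963823034748), np.float64(0.03704434336692453)) brush place (np.float64(0.579921692174458), np.float64(-0.05667021138568616)) (np.float64(0.5679274577127124), np.float64(-0.057042151806549014))
```

>>> arm_command(
  rows=[
    [[0, 0, 152.3], [-663, -637.4, 18], 93],
    [[0, 0, 152.3], [-663, -637.4, 18], 93],
    [[0, 0, 152.3], [-663, -637.4, 18], 93],
    [[0, 0, 152.3], [-663, -637.4, 18], 93],
    [[0, 0, 152.3], [-663, -637.4, 18], 93],
    [[0, 0, 152.3], [-663, -637.4, 18], 93],
    [[0, 0, 152.3], [-663, -637.4, 18], 93],
    [[0, 0, 152.3], [-663, -637.4, 18], 93],
    [[0, 0, 152.3], [-663, -637.4, 18], 93],
    [[0, 0, 152.3], [-663, -637.4, 18], 93],
  ],
)

```text
time: 1.4
tool_pos: [0.4331, 0.0814, 0.2093]
ee_rot: [2.581, 1.79, 0.002]
wrist_force: [0.5, 0.8, -0.7]
gripper_width: 0.093
grasp_force: 0.0
```

Run:
```python
from h import *
go(.5892,-.3062,.2,-86.5);print(manip.observe()["tool_pos"],manip.observe()["dq"].round(2))
```

```text
turn [ 4.000e-02 -7.000e-02  6.598e+01] shift [-308.3  282.     9.4]
[0.43313164 0.08139107 0.20927918] [-1.11  0.23 -0.16  0.   -0.07  0.39]
```

>>> arm_command(
  rows=[
    [[0, 0, 66], [-308, 282, 9], 93],
    [[0, 0, 66], [-308, 282, 9], 93],
    [[0, 0, 66], [-308, 282, 9], 93],
    [[0, 0, 66], [-308, 282, 9], 93],
    [[0, 0, 66], [-308, 282, 9], 93],
    [[0, 0, 66], [-308, 282, 9], 93],
    [[0, 0, 66], [-308, 282, 9], 93],
    [[0, 0, 66], [-308, 282, 9], 93],
    [[0, 0, 66], [-308, 282, 9], 93],
    [[0, 0, 66], [-308, 282, 9], 93],
  ],
)

```text
time: 2.4
tool_pos: [0.591, -0.3056, 0.1988]
ee_rot: [-3.14, -0.101, 0.002]
wrist_force: [0.4, 0.7, -0.4]
gripper_width: 0.093
grasp_force: 0.0
```

Run:
```python
from h import *
go(.5892,-.3062,.1,-86.5);go(.5892,-.3062,.012,-86.5);print(manip.observe()["tool_pos"],manip.observe()["dq"].round(2))
```

```text
turn [-0.01  0.05  0.17] shift [-1.7  0.5 98.8]
turn [-0.01  0.05  0.17] shift [ -1.7   0.5 186.8]
[ 0.59100289 -0.30561366  0.19875433] [ 0.04 -0.06  0.06  0.02  0.01  0.01]
```

>>> arm_command(
  rows=[
    [[0, 0, 0.2], [-1.5, 0.5, 40], 93],
    [[0, 0, 0.2], [-1.5, 0.5, 80], 93],
    [[0, 0, 0.2], [-1.5, 0.5, 120], 93],
    [[0, 0, 0.2], [-1.5, 0.5, 150], 93],
    [[0, 0, 0.2], [-1.5, 0.5, 175], 93],
    [[0, 0, 0.2], [-1.5, 0.5, 186], 93],
    [[0, 0, 0.2], [-1.5, 0.5, 186], 93],
    [[0, 0, 0.2], [-1.5, 0.5, 186], 93],
  ],
)

```text
time: 3.2
tool_pos: [0.5905, -0.3035, 0.0154]
ee_rot: [3.139, 0.101, 0.002]
wrist_force: [-0.2, 0.5, 0.1]
gripper_width: 0.093
grasp_force: 0.0
```

Run:
```python
from h import *
go(.5892,-.3062,.012,-86.5);print(manip.observe()["tool_pos"],manip.observe()["wrist_force"])
t=camera("top");s=camera("side")
cv2.imwrite("pics/g1.png",np.hstack([crop(t,292,155,80,100,5),crop(s,210,110,80,100,5)]))
```

```text
turn [ 0.05 -0.08  0.17] shift [-1.5  2.6  3.4]
[ 0.59054683 -0.3034708   0.01544591] [-0.1921964   0.49292331  0.10074538]
```

View pics/g1.png

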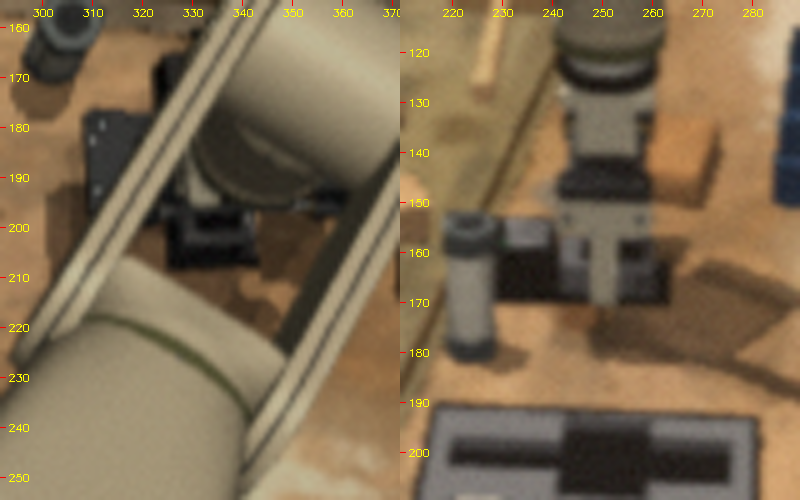

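The side view shows the fingers straddling the middle of the pack at about column 249. I'll correct 2.5 mm sideways and close.

>>> arm_command(
  rows=[
    [[0, 0, 0.2], [-1, 2.5, 2], 93],
    [[0, 0, 0.2], [-1, 2.5, 2], 60],
    [[0, 0, 0.2], [-1, 2.5, 2], 40],
    [[0, 0, 0.2], [-1, 2.5, 2], 40],
    [[0, 0, 0.2], [-1, 2.5, 2], 40],
    [[0, 0, 0.2], [-1, 2.5, 2], 40],
    [[0, 0, 0.2], [-1, 2.5, 2], 40],
  ],
  force=50,
)

```text
time: 4.0
tool_pos: [0.5888, -0.3062, 0.0118]
ee_rot: [3.14, 0.094, -0.0]
wrist_force: [0.4, -1.1, 0.4]
gripper_width: 0.0496
grasp_force: 0.4
```

Run:
```python
from h import *
s=manip.observe();print(s["tool_pos"],s["wrist_force"],s["wrist_torque"],s["gripper_width"],s["grasp_force"])
R=Ro.from_rotvec(s["ee_rot"]).as_matrix();print(R.T@np.array([-np.cos(np.radians(3.5)),-np.sin(np.radians(3.5)),0]))
```

```text
[ 0.58883452 -0.30618334  0.01177999] [ 0.42703868 -1.05764818  0.3901799 ] [-0.1699453   0.16300944  0.00175609] 0.04959041195834105 0.4273858666419983
[-9.99999271e-01  1.20373316e-03  9.95445867e-05]
```

>>> arm_command(
  rows=[
    [[0, 0, 0], [0, 0, 0], 40],
    [[0, 0, 0], [0, 0, 0], 40],
    [[0, 0, 0], [0, 0, 0], 40],
    [[0, 0, 0], [0, 0, 0], 40],
  ],
  force=50,
)

```text
time: 4.4
tool_pos: [0.5888, -0.3063, 0.0118]
ee_rot: [3.14, 0.094, -0.0]
wrist_force: [1.4, -1.9, -1.1]
gripper_width: 0.0474
grasp_force: 49.9
```

>>> arm_command(
  rows=[
    [[0, 0, 0], [-4, 0, 0], 40],
    [[0, 0, 0], [-8, 0, 0], 40],
    [[0, 0, 0], [-12, 0, 0], 40],
    [[0, 0, 0], [-16, 0, 0], 40],
    [[0, 0, 0], [-20, 0, 0], 40],
    [[0, 0, 0], [-25, 0, 0], 40],
    [[0, 0, 0], [-30, 0, 0], 40],
    [[0, 0, 0], [-36, 0, 0], 40],
    [[0, 0, 0], [-42, 0, 0], 40],
    [[0, 0, 0], [-42, 0, 0], 40],
  ],
)

```text
time: 5.4
tool_pos: [0.5459, -0.3086, 0.0118]
ee_rot: [-3.14, -0.093, 0.001]
wrist_force: [-1.4, -0.4, -0.6]
gripper_width: 0.0476
grasp_force: 49.9
```

Run:
```python
from h import *
s=manip.observe();print(s["tool_pos"],s["wrist_force"],s["gripper_width"],s["grasp_force"])
cv2.imwrite("pics/g2.png",np.hstack([crop(camera("top"),292,155,80,100,5),crop(camera("side"),210,110,80,100,5)]))
```

```text
[ 0.54589811 -0.30861212  0.01181598] [-1.37834379 -0.39960717 -0.63675929] 0.04759128998987115 49.886441230773926
```

View pics/g2.png

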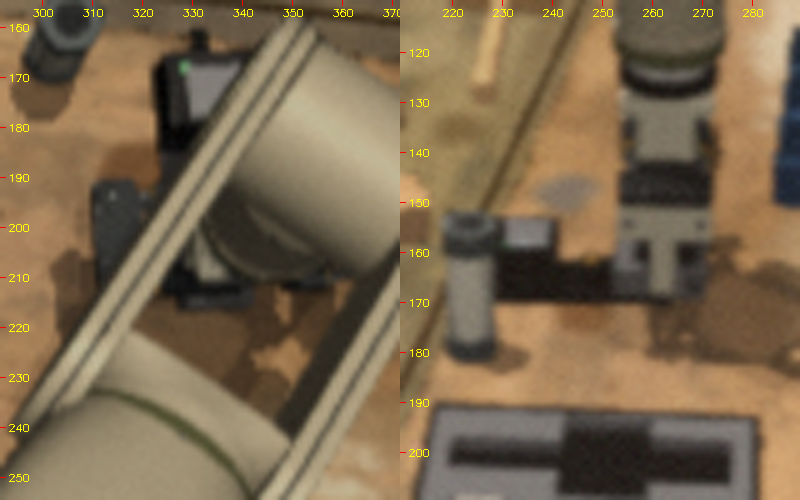

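The pack is out. I'll check for slip in the grip by comparing the predicted pack outline with the side view.

Run:
```python
from h import *
c,s=np.cos(np.radians(3.5)),np.sin(np.radians(3.5))
for o in([.5892,-.3062],[.5462,-.3088]):
  P=[[o[0]+c*a-s*b,o[1]+s*a+c*b,z] for a,b,z in((37,24,32),(-37,24,32),(37,24,4),(-37,24,4),(55,10,24)) for a,b,z in [(a/1e3,b/1e3,z/1e3)]]
  print(proj("side",P).round(1).tolist())
g=np.load("im.npz")["s"]
n=camera("side")
import numpy as np
print([int(v) for v in g[159].max(1)[235:276]]);print([int(v) for v in n[165].max(1)[235:280]]);print([int(v) for v in n[160].max(1)[245:280]])
print([int(v) for v in g[165].max(1)[235:276]])
```

```text
[[241.7, 162.6], [260.7, 163.1], [241.7, 168.7], [260.5, 169.2], [237.3, 162.3]]
[[252.8, 162.9], [271.8, 163.4], [252.7, 169.0], [271.5, 169.5], [248.2, 162.6]]
[83, 77, 78, 72, 59, 45, 68, 104, 121, 122, 111, 82, 49, 39, 41, 38, 41, 41, 44, 39, 43, 41, 48, 70, 100, 115, 135, 146, 151, 153, 155, 156, 159, 155, 151, 151, 151, 154, 158, 159, 160]
[31, 29, 27, 33, 28, 33, 30, 32, 30, 35, 33, 32, 27, 29, 29, 31, 29, 46, 61, 66, 67, 65, 66, 69, 79, 103, 125, 123, 120, 102, 74, 65, 61, 55, 58, 63, 67, 83, 91, 102, 99, 106, 119, 113, 102]
[173, 160, 150, 150, 150, 149, 149, 131, 114, 109, 104, 85, 57, 40, 53, 95, 122, 125, 117, 104, 66, 36, 27, 30, 42, 58, 74, 81, 85, 89, 95, 113, 140, 163, 168]
[32, 29, 30, 33, 34, 33, 39, 55, 64, 66, 64, 66, 64, 69, 68, 67, 67, 68, 66, 66, 65, 63, 57, 57, 52, 49, 39, 36, 73, 132, 161, 166, 167, 172, 171, 173, 171, 172, 173, 172, 176]
```

>>> arm_command(
  rows=[
    [[0, 0, 0], [0, 0, -20], 40],
    [[0, 0, 0], [0, 0, -60], 40],
    [[0, 0, 0], [0, 0, -100], 40],
    [[0, 0, 0], [0, 0, -140], 40],
    [[0, 0, 0], [0, 0, -140], 40],
    [[0, 0, 0], [0, 0, -140], 40],
  ],
)

```text
time: 6.15
tool_pos: [0.5477, -0.3091, 0.1529]
ee_rot: [3.139, 0.094, 0.003]
wrist_force: [-0.1, 0.5, -1.8]
gripper_width: 0.0476
grasp_force: 49.9
```

Run:
```python
from h import *
s=manip.observe();print(s["tool_pos"],s["wrist_force"],s["gripper_width"],s["grasp_force"])
go(.537,.035,.15,1.8)
```

```text
[ 0.54773604 -0.30905048  0.15289265] [-0.14658311  0.51323481 -1.80223757] 0.047585012237467375 49.8819100856781
turn [ 1.500e-01 -2.000e-02 -8.836e+01] shift [   9.9 -344.1    2.4]
```

>>> arm_command(
  rows=[
    [[0, 0, -8], [1, -32, 2], 40],
    [[0, 0, -16], [2, -64, 2], 40],
    [[0, 0, -24], [3, -96, 2], 40],
    [[0, 0, -32], [4, -128, 2], 40],
    [[0, 0, -40], [5, -160, 2], 40],
    [[0, 0, -48], [6, -192, 2], 40],
    [[0, 0, -56], [7, -224, 2], 40],
    [[0, 0, -64], [8, -256, 2], 40],
    [[0, 0, -72], [9, -288, 2], 40],
    [[0, 0, -80], [10, -320, 2], 40],
  ],
)

```text
time: 7.15
tool_pos: [0.5359, 0.0128, 0.1469]
ee_rot: [-2.337, -2.095, 0.005]
wrist_force: [0.7, -0.6, -0.8]
gripper_width: 0.0471
grasp_force: 49.9
```

>>> arm_command(
  rows=[
    [[0, 0, -8.4], [24, -4, 0], 40],
    [[0, 0, -8.4], [24, -4, 0], 40],
    [[0, 0, -8.4], [24, -4, 0], 40],
    [[0, 0, -8.4], [24, -4, 0], 40],
    [[0, 0, -8.4], [24, -4, 0], 40],
  ],
)

```text
time: 7.65
tool_pos: [0.5363, 0.0347, 0.1491]
ee_rot: [-2.188, -2.254, 0.001]
wrist_force: [0.8, -0.2, -1.9]
gripper_width: 0.0478
grasp_force: 49.9
```

Run:
```python
from h import *
s=manip.observe();print(s["tool_pos"],s["gripper_width"],s["grasp_force"])
go(.537,.035,.15,1.8)
n=camera("side");cv2.imwrite("pics/g3.png",crop(n,200,150,100,100,6))
```

```text
[0.53626048 0.03472002 0.14913374] 0.04775466563376465 49.881983399391174
turn [-0.06  0.01 -0.11] shift [ 0.3  0.7 -0.9]
```

View pics/g3.png

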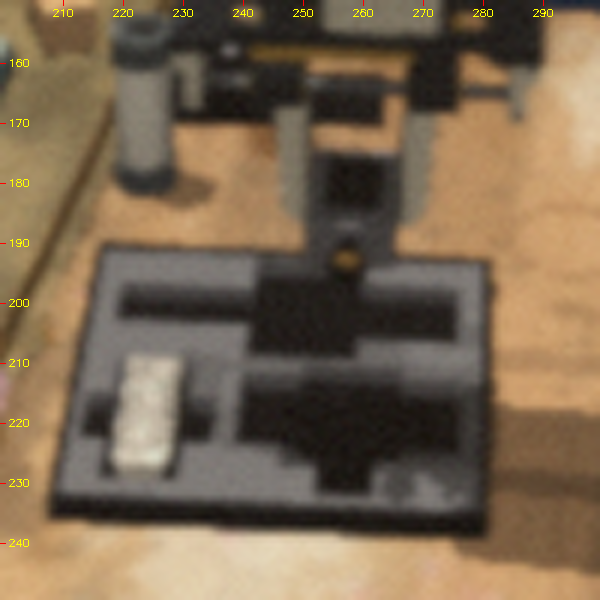

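The pack is held level over the tray with its tongue toward +y. The front-face bottom edge is at about row 192. I'll check the slip against a projection.

Run:
```python
from h import *
s=manip.observe();p=s["tool_pos"];c,sn=np.cos(np.radians(91.8)),np.sin(np.radians(91.8))
for off in(0,2,5):
  P=[[p[0]+c*a-sn*b,p[1]+sn*a+c*b,p[2]-.0078+z] for a,b,z in ((.037+off/1e3,.024,0),(.037+off/1e3,-.024,0),(.037+off/1e3,.024,.028),(.037+off/1e3,-.024,.028),(-.037+off/1e3,.024,.028),(-.037+off/1e3,-.024,.028),(.065+off/1e3,0,.008))]
  print(off,proj("side",P).round(1).tolist())
n=camera("side").max(2).astype(int);print("col254",n[170:200,254].tolist());print("col258",n[176:200,258].tolist());print("row188",n[188,244:272].tolist())
```

```text
0 [[265.8, 194.3], [250.5, 193.7], [266.1, 187.0], [250.6, 186.3], [266.8, 173.9], [252.0, 173.2], [257.8, 197.2]]
2 [[265.8, 194.7], [250.5, 194.0], [266.0, 187.4], [250.6, 186.7], [266.8, 174.2], [251.9, 173.6], [257.7, 197.6]]
5 [[265.7, 195.3], [250.4, 194.6], [266.0, 187.9], [250.5, 187.3], [266.8, 174.7], [251.9, 174.1], [257.7, 198.2]]
col254 [85, 156, 168, 162, 136, 84, 51, 45, 46, 43, 41, 40, 39, 44, 46, 53, 62, 67, 62, 63, 70, 60, 58, 51, 48, 46, 40, 37, 33, 38]
col258 [51, 33, 32, 29, 30, 30, 29, 31, 40, 57, 73, 86, 75, 54, 37, 56, 95, 97, 67, 36, 29, 36, 35, 36]
row188 [174, 175, 175, 167, 171, 162, 128, 84, 71, 67, 62, 69, 69, 72, 75, 71, 72, 69, 64, 64, 59, 86, 136, 172, 177, 176, 177, 170]
```

>>> arm_command(
  rows=[
    [[0, 0, 0], [-0.7, 0.7, 30], 40],
    [[0, 0, 0], [-0.7, 0.7, 60], 40],
    [[0, 0, 0], [-0.7, 0.7, 90], 40],
    [[0, 0, 0], [-0.7, 0.7, 110], 40],
    [[0, 0, 0], [-0.7, 0.7, 120], 40],
    [[0, 0, 0], [-0.7, 0.7, 124], 40],
    [[0, 0, 0], [-0.7, 0.7, 127], 40],
    [[0, 0, 0], [-0.7, 0.7, 129], 40],
    [[0, 0, 0], [-0.7, 0.7, 129], 40],
  ],
)

```text
time: 8.65
tool_pos: [0.538, 0.0349, 0.0217]
ee_rot: [2.185, 2.256, 0.002]
wrist_force: [-0.2, -0.3, -2.0]
gripper_width: 0.0475
grasp_force: 49.9
```

Run:
```python
from h import *
s=manip.observe();print(s["tool_pos"],s["wrist_force"],s["wrist_torque"],s["gripper_width"])
go(.537,.034,.0118,1.8)
n=camera("side");cv2.imwrite("pics/g4.png",crop(n,200,150,100,100,6))
```

```text
[0.53802488 0.03494621 0.02171394] [-0.16749033 -0.30479315 -2.01263989] [-0.08930478  0.11873145  0.04621408] 0.0475009724566862
turn [0.09 0.01 0.03] shift [-0.9 -1.1  9.9]
```

View pics/g4.png

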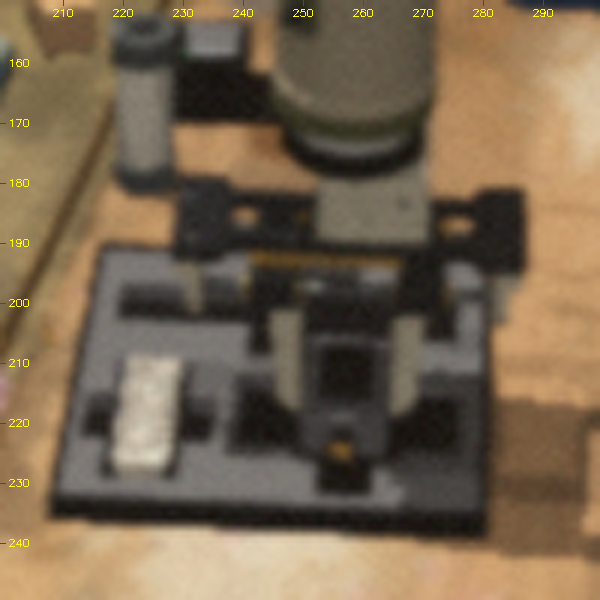

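The pack is dropping into its recess, with the tongue (256,224) over the bay (258,230) and nothing touching. I'll lower it the rest of the way.

>>> arm_command(
  rows=[
    [[0, 0, 0], [-0.9, -1, 2], 40],
    [[0, 0, 0], [-0.9, -1, 4], 40],
    [[0, 0, 0], [-0.9, -1, 6], 40],
    [[0, 0, 0], [-0.9, -1, 8], 40],
    [[0, 0, 0], [-0.9, -1, 9], 40],
    [[0, 0, 0], [-0.9, -1, 9.7], 40],
    [[0, 0, 0], [-0.9, -1, 9.7], 40],
    [[0, 0, 0], [-0.9, -1, 9.7], 40],
  ],
)

```text
time: 9.5
tool_pos: [0.5362, 0.0341, 0.0117]
ee_rot: [-2.185, -2.257, 0.001]
wrist_force: [-5.3, -0.8, 6.7]
gripper_width: 0.0479
grasp_force: 49.9
```

Run:
```python
from h import *
s=manip.observe();print(s["tool_pos"],s["wrist_force"],s["wrist_torque"],s["gripper_width"])
```

```text
[0.53616479 0.03407323 0.01173799] [-5.31116725 -0.84245467  6.65069865] [-0.07949559  0.86825394  0.02375911] 0.047862021890099145
```

>>> arm_command(
  rows=[
    [[0, 0, 0], [0, 0, -0.5], 52],
    [[0, 0, 0], [0, 0, -0.5], 56],
    [[0, 0, 0], [0, 0, -0.5], 60],
    [[0, 0, 0], [0, 0, -0.5], 64],
    [[0, 0, 0], [0, 0, -0.5], 64],
    [[0, 0, 0], [0, 0, -0.5], 64],
  ],
)

```text
time: 10.1
tool_pos: [0.5363, 0.0341, 0.0116]
ee_rot: [-2.186, -2.257, 0.0]
wrist_force: [-0.2, -0.5, 0.3]
gripper_width: 0.064
grasp_force: 0.0
```

>>> arm_command(
  rows=[
    [[0, 0, 0], [0, 0, -20], 64],
    [[0, 0, 0], [0, 0, -60], 64],
    [[0, 0, 0], [0, 0, -110], 64],
    [[0, 0, 0], [0, 0, -150], 64],
    [[0, 0, 0], [0, 0, -150], 64],
  ],
)

```text
time: 10.6
tool_pos: [0.5406, 0.034, 0.1693]
ee_rot: [2.179, 2.25, 0.013]
wrist_force: [1.1, 0.3, 0.7]
gripper_width: 0.0643
grasp_force: 0.0
```

Run:
```python
from h import *
s=manip.observe();print(s["tool_pos"],s["wrist_force"],s["gripper_width"])
go(.466,.4322,.16,87.2)
n=camera("side");cv2.imwrite("pics/g5.png",crop(n,200,150,100,100,6))
```

```text
[0.54061433 0.03397154 0.16932166] [1.08040718 0.33995851 0.74833164] 0.0643387219642973
turn [  0.52   0.54 -85.36] shift [400.4 -61.9   8.3]
```

View pics/g5.png

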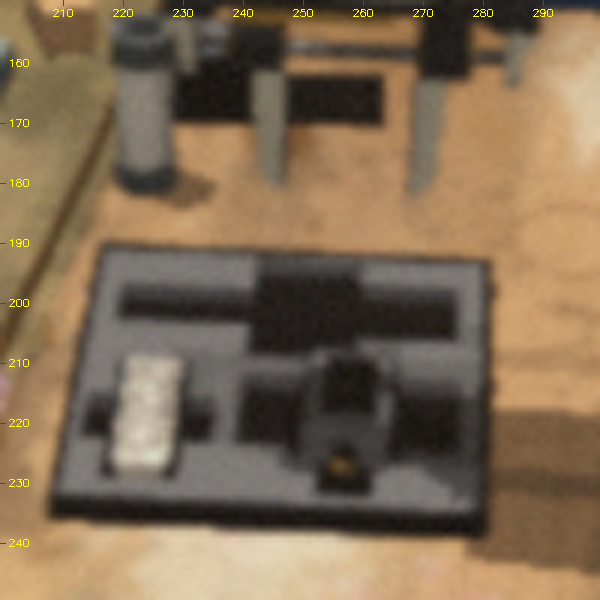

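The pack is seated flat with its tongue in the bay (257,228). Now the brush.

>>> arm_command(
  rows=[
    [[0, 0, -8], [40, -6, 2], 64],
    [[0, 0, -16], [80, -12, 4], 64],
    [[0, 0, -24], [120, -18, 6], 64],
    [[0, 0, -32], [160, -24, 8], 64],
    [[0, 0, -40], [200, -30, 8], 64],
    [[0, 0, -48], [240, -36, 8], 64],
    [[0, 0, -56], [280, -42, 8], 64],
    [[0, 0, -64], [320, -48, 8], 64],
    [[0, 0, -72], [360, -54, 8], 64],
    [[0, 0, -80], [400, -62, 8], 64],
  ],
)

```text
time: 11.65
tool_pos: [0.4603, 0.4328, 0.1513]
ee_rot: [-0.215, -3.132, 0.003]
wrist_force: [0.6, 0.1, -0.1]
gripper_width: 0.0641
grasp_force: 0.0
```

>>> arm_command(
  rows=[
    [[0, 0, -5.4], [0, 0, 0], 64],
    [[0, 0, -5.4], [0, 0, 0], 64],
    [[0, 0, -5.4], [0, 0, 0], 64],
    [[0, 0, -5.4], [0, 0, 0], 64],
  ],
)

```text
time: 12.05
tool_pos: [0.4616, 0.4308, 0.1529]
ee_rot: [-0.081, -3.14, 0.001]
wrist_force: [0.7, -0.6, 0.9]
gripper_width: 0.0638
grasp_force: 0.0
```

Run:
```python
from h import *
s=manip.observe();print(s["tool_pos"],s["dq"].round(3))
go(.466,.4322,.004,87.2)
```

```text
[0.46160323 0.43080792 0.15286511] [-0.005 -0.007 -0.006  0.003  0.001 -0.009]
turn [-0.06 -0.05 -0.16] shift [ -4.4   1.8 148.9]
```

>>> arm_command(
  rows=[
    [[0, 0, 0], [-4.4, 1.8, 40], 64],
    [[0, 0, 0], [-4.4, 1.8, 80], 64],
    [[0, 0, 0], [-4.4, 1.8, 110], 64],
    [[0, 0, 0], [-4.4, 1.8, 130], 64],
    [[0, 0, 0], [-4.4, 1.8, 140], 64],
    [[0, 0, 0], [-4.4, 1.8, 144], 64],
    [[0, 0, 0], [-4.4, 1.8, 144], 64],
    [[0, 0, 0], [-4.4, 1.8, 144], 64],
  ],
)

```text
time: 12.85
tool_pos: [0.4671, 0.4341, 0.0113]
ee_rot: [0.077, 3.139, 0.003]
wrist_force: [-0.2, 0.3, 0.6]
gripper_width: 0.0643
grasp_force: 0.0
```

Run:
```python
from h import *
s=manip.observe();print(s["tool_pos"],s["wrist_force"])
go(.466,.4322,.004,87.2)
```

```text
[0.46709921 0.43408099 0.01132704] [-0.15424619  0.3402554   0.61912314]
turn [ 0.09  0.11 -0.  ] shift [ 1.  -1.9  7.3]
```

>>> arm_command(
  rows=[
    [[0, 0, 0], [1, -1.5, 3], 64],
    [[0, 0, 0], [1, -1.5, 5.5], 64],
    [[0, 0, 0], [1, -1.5, 5.5], 45],
    [[0, 0, 0], [1, -1.5, 5.5], 20],
    [[0, 0, 0], [1, -1.5, 5.5], 20],
    [[0, 0, 0], [1, -1.5, 5.5], 20],
    [[0, 0, 0], [1, -1.5, 5.5], 20],
    [[0, 0, 0], [1, -1.5, 5.5], 20],
    [[0, 0, 0], [1, -1.5, 5.5], 20],
    [[0, 0, 0], [1, -1.5, 5.5], 20],
  ],
  force=20,
)

```text
time: 13.85
tool_pos: [0.465, 0.4321, 0.0042]
ee_rot: [0.076, 3.141, 0.0]
wrist_force: [-0.2, 0.6, -0.3]
gripper_width: 0.0308
grasp_force: 19.9
```

>>> arm_command(
  rows=[
    [[0, 0, 0], [0, 0, 0], 20],
    [[0, 0, 0], [0, 0, 0], 20],
    [[0, 0, 0], [0, 0, 0], 20],
  ],
)

```text
time: 14.15
tool_pos: [0.465, 0.4321, 0.0042]
ee_rot: [0.076, 3.141, 0.0]
wrist_force: [-0.9, 1.2, 1.5]
gripper_width: 0.0307
grasp_force: 19.9
```

>>> arm_command(
  rows=[
    [[0, 0, 0], [0, 0, -10], 20],
    [[0, 0, 0], [0, 0, -35], 20],
    [[0, 0, 0], [0, 0, -70], 20],
    [[0, 0, 0], [0, 0, -100], 20],
    [[0, 0, 0], [0, 0, -110], 20],
    [[0, 0, 0], [0, 0, -110], 20],
    [[0, 0, 0], [0, 0, -110], 20],
  ],
)

```text
time: 14.85
tool_pos: [0.4644, 0.4315, 0.1127]
ee_rot: [-0.076, -3.139, 0.002]
wrist_force: [-0.1, -0.6, -0.4]
gripper_width: 0.0311
grasp_force: 19.9
```

Run:
```python
from h import *
s=manip.observe();print(s["tool_pos"],s["gripper_width"],s["grasp_force"])
print(tray(-13,-62));go(*tray(-13,-62),.115,91.8)
```

```text
[0.46437201 0.43148449 0.11274842] 0.0311319952841668 19.91421668604346
(np.float64(0.5669279381742335), np.float64(-0.05707314684162092))
turn [-0.06 -0.07 -4.57] shift [-126.1 -483.    -1.9]
```

>>> arm_command(
  rows=[
    [[0, 0, -0.5], [-10, -40, -2], 20],
    [[0, 0, -1], [-21, -82, -2], 20],
    [[0, 0, -1.5], [-33, -127, -2], 20],
    [[0, 0, -2], [-45, -173, -2], 20],
    [[0, 0, -2.5], [-57, -219, -2], 20],
    [[0, 0, -3], [-69, -265, -2], 20],
    [[0, 0, -3.5], [-81, -311, -2], 20],
    [[0, 0, -4], [-93, -357, -2], 20],
    [[0, 0, -4.5], [-105, -403, -2], 20],
    [[0, 0, -4.6], [-115, -440, -2], 20],
  ],
)

```text
time: 15.85
tool_pos: [0.5571, -0.0155, 0.1136]
ee_rot: [0.049, -3.137, -0.0]
wrist_force: [-0.2, 0.1, -0.9]
gripper_width: 0.0307
grasp_force: 19.9
```

>>> arm_command(
  rows=[
    [[0, 0, 0], [-7, -27, 0], 20],
    [[0, 0, 0], [-9, -41, 0], 20],
    [[0, 0, 0], [-9, -42, 0], 20],
    [[0, 0, 0], [-9, -42, 0], 20],
    [[0, 0, 0], [-9, -42, 0], 20],
  ],
)

```text
time: 16.35
tool_pos: [0.5684, -0.0532, 0.1156]
ee_rot: [0.052, -3.14, -0.001]
wrist_force: [0.2, 0.4, -1.0]
gripper_width: 0.0309
grasp_force: 19.9
```

Run:
```python
from h import *
s=manip.observe();print(s["tool_pos"],s["gripper_width"],s["grasp_force"])
go(*tray(-13,-62),.115,91.8)
z=s["tool_pos"][2]-.0042
c,sn=np.cos(np.radians(1.8)),np.sin(np.radians(1.8));p=s["tool_pos"]
print(proj("side",[[p[0]+c*a-sn*b,p[1]+sn*a+c*b,z+.0085] for a,b in((.106,0),(-.08,.0195),(-.08,-.0195),(-.04,0.0195),(-.027,.0195))]).round(1).tolist())
n=camera("side");t=camera("top");np.savez("im2.npz",n=n,t=t)
cv2.imwrite("pics/g6.png",np.hstack([crop(n,210,140,90,120,5),crop(t,240,150,70,120,5)]))
```

```text
[ 0.56840996 -0.05316494  0.11560523] 0.03086908563269475 19.914580561344337
turn [ 0.04 -0.05  0.11] shift [ 1.6 -3.9  0.6]
[[219.9, 175.7], [274.7, 181.3], [274.9, 174.9], [262.7, 180.8], [258.8, 180.6]]
```

View pics/g6.png

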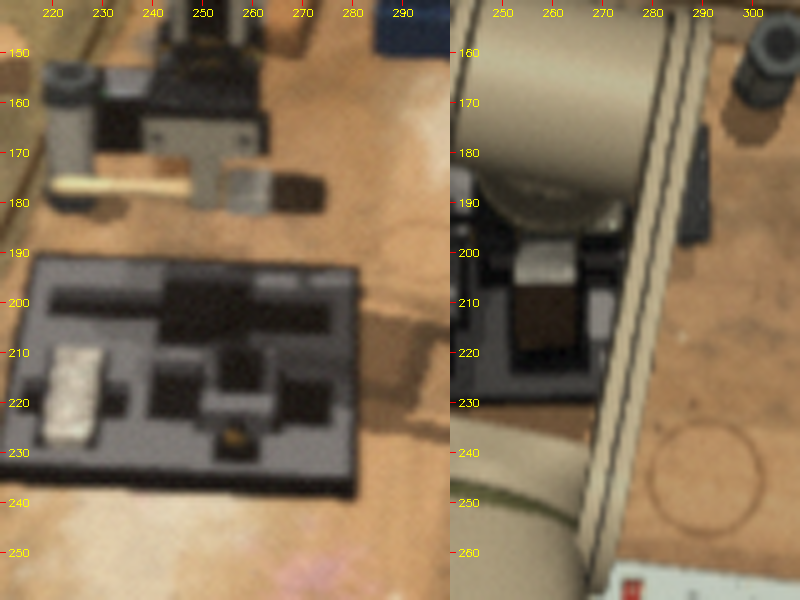

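The brush is held level, with its tip at (219.5,176) and bristle end at (274.7,178), both as predicted. The bristles point to the wide end. I'll lower it.

>>> arm_command(
  rows=[
    [[0, 0, 0], [1, -3.5, 10], 20],
    [[0, 0, 0], [1, -3.5, 35], 20],
    [[0, 0, 0], [1, -3.5, 60], 20],
    [[0, 0, 0], [1, -3.5, 78], 20],
    [[0, 0, 0], [1, -3.5, 84], 20],
    [[0, 0, 0], [1, -3.5, 86], 20],
    [[0, 0, 0], [1, -3.5, 86], 20],
    [[0, 0, 0], [1, -3.5, 86], 20],
  ],
)

```text
time: 17.25
tool_pos: [0.569, -0.0584, 0.0314]
ee_rot: [-0.05, 3.139, -0.001]
wrist_force: [0.4, -0.2, 0.2]
gripper_width: 0.031
grasp_force: 19.9
```

Run:
```python
from h import *
s=manip.observe();print(s["tool_pos"],s["wrist_force"],s["wrist_torque"])
go(*tray(-13,-62),.0084,91.8)
```

```text
[ 0.56899055 -0.05839999  0.03140181] [ 0.42588013 -0.15294323  0.17759555] [-0.00069739 -0.02437463  0.03972878]
turn [-0.03  0.11  0.04] shift [ 2.1  1.4 23. ]
```

>>> arm_command(
  rows=[
    [[0, 0, 0], [1.5, 1, 5], 20],
    [[0, 0, 0], [1.5, 1, 10], 20],
    [[0, 0, 0], [1.5, 1, 14], 20],
    [[0, 0, 0], [1.5, 1, 17], 20],
    [[0, 0, 0], [1.5, 1, 19], 20],
    [[0, 0, 0], [1.5, 1, 20], 20],
    [[0, 0, 0], [1.5, 1, 20.5], 20],
    [[0, 0, 0], [1.5, 1, 20.5], 20],
    [[0, 0, 0], [1.5, 1, 20.5], 20],
  ],
)

```text
time: 18.15
tool_pos: [0.5666, -0.0573, 0.0098]
ee_rot: [-0.05, 3.141, -0.0]
wrist_force: [0.0, -0.2, 0.2]
gripper_width: 0.031
grasp_force: 19.9
```

Run:
```python
from h import *
s=manip.observe();print(s["tool_pos"],s["wrist_force"],s["wrist_torque"])
go(*tray(-13,-62),.0084,91.8)
```

```text
[ 0.56662008 -0.05733439  0.0098215 ] [ 0.01960372 -0.17598539  0.16546769] [ 0.04369404 -0.02544932 -0.01804978]
turn [-0.    0.01  0.03] shift [-0.3  0.3  1.4]
```

Free of contact and 1.4 mm up. I'll settle the brush, release it and retreat.

>>> arm_command(
  rows=[
    [[0, 0, 0], [0, 0, 0.7], 20],
    [[0, 0, 0], [0, 0, 1.4], 20],
    [[0, 0, 0], [0, 0, 1.6], 20],
    [[0, 0, 0], [0, 0, 1.6], 20],
  ],
)

```text
time: 18.55
tool_pos: [0.5666, -0.0573, 0.0082]
ee_rot: [-0.05, 3.141, -0.0]
wrist_force: [0.2, 0.9, 0.1]
gripper_width: 0.0312
grasp_force: 19.9
```

>>> arm_command(
  rows=[
    [[0, 0, 0], [0, 0, 0], 34],
    [[0, 0, 0], [0, 0, 0], 38],
    [[0, 0, 0], [0, 0, 0], 44],
    [[0, 0, 0], [0, 0, 0], 44],
    [[0, 0, 0], [0, 0, 0], 44],
  ],
)

```text
time: 19.05
tool_pos: [0.5665, -0.0573, 0.008]
ee_rot: [0.05, -3.141, -0.0]
wrist_force: [0.2, 0.2, -1.3]
gripper_width: 0.0437
grasp_force: 0.0
```

>>> arm_command(
  rows=[
    [[0, 0, 0], [0, 0, -10], 44],
    [[0, 0, 0], [0, 0, -40], 44],
    [[0, 0, 0], [0, 0, -90], 44],
    [[0, 0, 0], [0, 0, -140], 44],
    [[0, 0, 0], [0, 0, -180], 44],
    [[0, 0, 0], [0, 0, -200], 44],
    [[0, 0, 0], [0, 0, -200], 44],
  ],
)

```text
time: 19.75
tool_pos: [0.569, -0.0578, 0.2137]
ee_rot: [-0.05, 3.133, -0.003]
wrist_force: [0.2, 0.5, 1.5]
gripper_width: 0.0442
grasp_force: 0.0
```

Run:
```python
from h import *
s=manip.observe();print(s["tool_pos"],s["wrist_force"],s["time"])
o=tray(0,-62);c,sn=np.cos(.031),np.sin(.031)
print(proj("side",[[o[0]+c*a-sn*b,o[1]+sn*a+c*b,.004+.0085] for a,b in((.093,0),(-.093,.0195),(-.093,-.0195),(-.052,0),(-.0275,0))]).round(1).tolist())
n=camera("side");cv2.imwrite("pics/f.png",crop(n,200,150,100,100,6))
h=n.max(2).astype(int)
for r in(198,201,204):print(r,h[r,212:282].tolist())
print("col270",h[190:215,270].tolist())
print("rasp/logger/pack diff",cv2.absdiff(n,np.load("im2.npz")["n"])[206:236,205:282].max(2).mean())
```

```text
[ 0.56896632 -0.057783    0.21373729] [0.22331104 0.53293721 1.47745296] 19.75
[[221.3, 200.4], [273.8, 206.2], [274.1, 199.5], [262.3, 202.3], [255.4, 202.0]]
198 [187, 179, 140, 93, 105, 115, 121, 111, 85, 73, 69, 69, 73, 79, 74, 73, 71, 79, 75, 75, 74, 75, 72, 71, 77, 71, 73, 74, 72, 76, 56, 40, 36, 40, 34, 37, 38, 39, 41, 43, 38, 42, 53, 78, 114, 135, 120, 103, 98, 104, 105, 99, 80, 67, 67, 65, 68, 68, 68, 72, 73, 76, 70, 68, 74, 72, 78, 78, 66, 64]
201 [193, 173, 119, 95, 110, 122, 114, 90, 63, 92, 161, 196, 216, 223, 220, 217, 213, 215, 215, 209, 205, 202, 201, 200, 200, 202, 200, 199, 200, 201, 201, 203, 203, 203, 205, 207, 208, 216, 221, 223, 224, 224, 224, 216, 207, 208, 214, 219, 212, 182, 152, 125, 92, 62, 52, 53, 51, 54, 53, 52, 49, 56, 47, 49, 59, 70, 70, 75, 63, 83]
204 [170, 130, 86, 108, 120, 125, 122, 124, 119, 119, 118, 124, 128, 128, 129, 122, 118, 118, 116, 113, 114, 114, 111, 117, 118, 119, 123, 118, 114, 102, 93, 100, 112, 119, 132, 140, 146, 153, 162, 169, 179, 187, 194, 194, 185, 194, 206, 212, 209, 184, 156, 113, 72, 61, 58, 57, 56, 55, 52, 56, 51, 51, 42, 44, 62, 72, 76, 68, 56, 63]
col270 [184, 177, 126, 72, 79, 105, 112, 85, 68, 60, 50, 53, 55, 52, 52, 55, 56, 68, 69, 62, 62, 60, 59, 64, 64]
rasp/logger/pack diff 4.977489177489177
```

```bash
python3 -c "
from rig import manip
print(manip.finish_job())"
```

```text
the job is handed in; nothing more can be done
None
```

I handed the job in at about 20 s: the battery pack lies flat in its recess with its tongue in the bay, and the brush lies in the long recess with its bristles at the wide end. The pack placement I checked in a picture. The brush I checked only by comparing measured pixels with the predicted position, since all 10 picture views were used. The hand-in gave no verdict.

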